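Change the tip of a spot-welding electrode holder

TASK

Change the welding tip in the blue holder: press the red ejector lever right down to free the blackened worn tip, and put that tip in the yellow scrap tray. Stand the domed copper tip from the rack loosely in the leaning socket and let go of it; then, with the brass drift and not with the gripper, tap it fully home until its collar sits on the brass face. Stand the drift back upright in its tube stand, and leave the other tips, the off-cuts and the magnet where they are.

Things in the scene. Friction and masses are not known exactly. Their poses are not given: they have to be found in the camera images.
- socket: Tapered socket in the fixed blue holder, leaning 30 degrees from vertical. Origin: centre of its mouth in the brass face (45 mm across), 122 mm above the table. z axis: out along the bore, up and leaning to the robot (when the holder is not turned); y level. Bore 19 mm wide at the mouth, narrowing 5.5 degrees a side to 13 mm at 32 mm depth.
- holder: Blue holder, fixed; origin: centre of its underside, 30 mm in x behind the socket's mouth. How the taper acts: a tip put in loosely stops with its collar 4 to 7 mm above the brass face; from there it wedges, and a push along the bore on its head, growing to some 12 to 25 N, brings the collar on to the face. Then friction holds it.
- ejector (a joint): Red rocker lever on the back (+x) of the holder: angle in rad, 0 at rest (pad up), 0.36 pressed right down at its stop. It pushes the tip 11 to 12 mm out of the socket from below through the open back of the bore; it takes about 8 to 18 N on the pad, most at the moment the tip breaks loose, and springs back up within 1.5 s when let go (the tip then slides back but stays loose).
- ejector_pad (a point): Centre of the top of the ejector's round red pad (32 mm wide), level within 10 degrees, pressed downwards; its travel to the stop is 24 mm, nearly straight down (within 2 mm).
- worn_tip_grip (a point): Blackened worn tip with a flat 26 mm head (the last 4 mm), stuck fully home in the socket at the start (at most 1 mm of gap). 80 mm tall: tapered shank 30 mm long (20 to 14 mm wide, rounded foot), collar 30 mm wide and 6 mm thick, round body 22 mm wide and 44 mm long. Point: on its axis, 60 mm above the foot, 30 mm above the collar's underside, 20 mm below the top; z axis towards its top.
- new_tip_grip (a point): The new tip: bright copper with a domed top, standing upright in one of the three places of the rack. 80 mm tall: tapered shank 30 mm long (20 to 14 mm wide, rounded foot), collar 30 mm wide and 6 mm thick, round body 22 mm wide and 44 mm long. Point: on its axis, 60 mm above the foot, 30 mm above the collar's underside, 20 mm below the top; z axis towards its top.
- flat_tip_grip (a point): Another tip in the rack, brass with a flat 26 mm head; same sizes and point. Not to be moved.
- steel_tip_grip (a point): Another tip in the rack, steel-grey with a domed top; same sizes and point. Not to be moved.
- rack: Fixed plywood rack block, 205 (x) by 64 (y) by 40 mm high, with three places 70 mm apart along its x axis. Tips stand in it with their collars 1 mm above its top; 31 mm of lift clears the shanks. Origin: centre of its underside.
- scrap_tray_in (a point): Centre of the inner floor of the fixed yellow scrap tray: 130 (x) by 120 (y) by 45 mm high, walls and floor 4 to 5 mm.
- drift_stand: Fixed stand for the drift: square tube, 40 mm outside, 32 mm inside, on an 80 mm base plate. Origin: centre of its underside; the inner floor is 6 mm up and the top of the tube 50 mm up.
- drift_grip (a point): Brass drift: round bar 24 mm wide and 110 mm long with a flat white nylon face at its lower end, 0.3 kg, standing upright in the stand. Point: on its axis, 80 mm above the lower face (30 mm below its top); z axis towards its top.
- tube_tall: Square tube off-cut, 50 by 50 by 90 mm, standing; origin at the centre of its underside.
- tube_short: Square tube off-cut, 50 by 50 by 50 mm, standing; origin at the centre of its underside.
- magnet: Red and steel welding magnet, 75 by 20 by 28 mm; origin at the centre of its underside.
Things that resemble listed ones, but are neither listed nor needed, are in the scene too. Leave any pink look-alike of the part that bears new_tip_grip alone. What is shaped like the part that bears drift_grip but pink is not meant.

How it is judged (in metres and radians):
On the way, in this order (a step that is already met when the one before it is completed fails the run):
1. the ejector lever is pressed down and the worn tip is pushed out of its seat (7 mm or more) (value of joint ejector above 0.27 rad and z of worn_tip_grip in the frame of socket above 0.037 m), for 0.1 s.
2. the worn tip lies in the scrap tray, let go (x of worn_tip_grip in the frame of scrap_tray_in between -0.061 and 0.061 m and y of worn_tip_grip in the frame of scrap_tray_in between -0.056 and 0.056 m and z of worn_tip_grip in the frame of scrap_tray_in between 0 and 0.06 m and contact force between the fingers and worn_tip below 0.5 N), for 0.2 s.
3. the new copper tip stands in the socket by itself, let go, its collar within 12 mm of the face (z of new_tip_grip in the frame of socket between 0.027 and 0.042 m and x of new_tip_grip in the frame of socket between -0.008 and 0.008 m and y of new_tip_grip in the frame of socket between -0.008 and 0.008 m and angle between the z axis of new_tip_grip and the z axis of socket, either way round below 0.15 rad and contact force between the fingers and new_tip below 0.5 N), for 0.2 s.
4. the drift bears on the new tip with 3 N or more with the collar within 1.5 mm of the face (contact force between drift and new_tip above 3 N and z of new_tip_grip in the frame of socket between 0.027 and 0.0315 m and x of new_tip_grip in the frame of socket between -0.004 and 0.004 m and y of new_tip_grip in the frame of socket between -0.004 and 0.004 m and angle between the z axis of new_tip_grip and the z axis of socket, either way round below 0.07 rad and contact force between the fingers and new_tip below 0.5 N), for 0.02 s.
At the end, for the whole second after the job is handed in: The new tip is held in the socket, straight, collar within 2.5 mm of the face; the worn tip lies in the scrap tray; the drift stands upright in its stand (within 15 mm and 0.2 rad); the ejector is back up (below 0.1 rad); all are at rest (z of new_tip_grip in the frame of socket between 0.027 and 0.0325 m and x of new_tip_grip in the frame of socket between -0.004 and 0.004 m and y of new_tip_grip in the frame of socket between -0.004 and 0.004 m and angle between the z axis of new_tip_grip and the z axis of socket, either way round below 0.07 rad and linear speed of each of new_tip, worn_tip, drift below 0.02 m/s and x of worn_tip_grip in the frame of scrap_tray_in between -0.061 and 0.061 m and y of worn_tip_grip in the frame of scrap_tray_in between -0.056 and 0.056 m and z of worn_tip_grip in the frame of scrap_tray_in between 0 and 0.06 m and x of drift_grip in the frame of drift_stand between -0.015 and 0.015 m and y of drift_grip in the frame of drift_stand between -0.015 and 0.015 m and z of drift_grip in the frame of drift_stand between 0.07 and 0.095 m and angle between drift_grip's own z axis and vertical below 0.2 rad and value of joint ejector below 0.1 rad); the robot touches nothing.
It fails at once if the gripper's fingers push the new tip home (touching it with the collar within 2 mm of the face) (contact force between the fingers and new_tip above 1 N and z of new_tip_grip in the frame of socket between 0.02 and 0.032 m and x of new_tip_grip in the frame of socket between -0.008 and 0.008 m and y of new_tip_grip in the frame of socket between -0.008 and 0.008 m).
It fails at once if another tip of the rack is moved over 30 mm (distance of any of flat_tip_grip, steel_tip_grip from where it was at the start of the episode above 0.03 m).
It fails at once if an off-cut or the magnet is moved over 30 mm (distance of any of tube_tall, tube_short, magnet from where it was at the start of the episode above 0.03 m).
It also fails if it takes over 72 s, if anything falls off the work surface, if the arm or the gripper's body presses on something with over 40 N, if the wrist force passes 120 N, or if a joint passes its speed limit or range.

ROBOT

A 6-joint arm with a two-finger parallel gripper is mounted at the origin on the work surface. World frame = base frame: x ahead of the robot, y to its left, z up, the work surface at z = 0. Lengths are in mm, angles in rad, forces in N, time in s.
With the tool pointing down it reaches from about 275 to 825 mm from the base axis. Payload 4.9 kg.
Tool frame: the origin (TCP) lies at the very end of the fingers, on their centre line; the grasp point (between the pads) lies 19 mm behind it; z points along the fingers, y is the line along which they close (so a half turn about z gives the same grasp; the last joint's range is limited). The gripper opens to 85 mm and grips with 20 to 120 N. Pads are 22 mm wide; open, the fingers measure 114 mm over their backs; the gripper's body (76 mm by 85 mm) begins 54 mm behind the grasp point. The pads swing forward as they close: fully open they stand 13 mm farther back than shut.
Start: joints at [-1.385, 0.326, -0.193, 1.052, 0, 1.437], TCP at [172.919, -522.128, 231.281] pointing down, gripper open.
Joint ranges: [-2.65, 2.65], [-0.97, 1.79], [-1.3, 1.35], [-1.93, 2.1], [-1.47, 1.37], [-3.14, 3.14]. Speed limits (rad/s): [2.57, 2.57, 3.14, 3.14, 3.14, 3.14].

INTERFACE

Orientations are given as [roll, pitch, yaw] about the fixed x, y, z axes, in that order (R = Rz(yaw) Ry(pitch) Rx(roll)).
In Python, from bench import bot, solve_ik, imaging gives the robot as it stands. Calls block until the motion is done:
- bot.move_ptp(position, orientation): joint-space move of the TCP to a pose.
- bot.movel(position, rot=None, max_speed=150, threshold=None): straight line of the TCP; rot=None keeps the orientation; max_speed is the mean speed in mm/s. With threshold (N) it stops when the force on the tool has changed by that much, and returns True; else False.
- bot.move_j(angles): joint-space move.
- bot.grip(opening, effort=None): opening from 0.0 (shut) to 1.0 (fully open); effort is the grip in N (None keeps the last); returns when the fingers have stopped.
- bot.dwell(seconds).
- solve_ik(position, orientation): joint angles nearest the present ones, or None.
- bot.get_state(): the state.
- imaging.capture(name): name is "scene" or "side" or "wrist"; returns the picture (480x640x3 uint8, blue, green, red); there is no depth.
- imaging.camera_model(name): a dict with "K" (3x3 intrinsics, pixels), "k1" (the pictures are not rectified: a ray, as slopes to the right and down, at radius r is drawn at 1 + k1 r^2 times it, then the intrinsics apply), "position" and "rotation" of the camera in the world. Camera axes: x right, y up, looking along -z (the intrinsics and any distortion apply to the point x, -y, -z); pixel columns grow to the right and rows downward; lengths in mm; the calibration is good to about 2 mm. A picture is of the moment at which its call begins: read the wrist's pose just before it. camera_model takes no time and is no camera call; for the wrist camera it gives the pose at the moment of the call.
A pose or a line that the arm cannot do raises bot.IKError and nothing moves.
- bot.sign_off(): hands the job in; it is judged then, once.
The state is a dict: "t": time; "qpos": joint angles; "joint_velocities": joint speeds; "effort": joint torques, N m; "tcp_pos": TCP position; "orientation": TCP orientation; "contact_force": force on the tool from outside, world axes, zero at the start; "wrist_torque": the same for the moment, N m; "opening": opening from 0.0 (shut) to 1.0 (fully open); "gripper_force": force on a finger pad.
Only numpy, scipy, OpenCV 4.12 (cv2) and the standard library are available. Lean on these libraries where they do the work, as an engineer would, in place of code of your own. Each camera call takes 0.05 s, during which the arm holds its last target. There are 200 camera calls.

## Working session

There is one attempt and no reset: what is moved stays moved. The work goes in short steps, each a Python script; the robot and the scene stay as the last script left them, time stands still between calls to the robot, and variables do not carry over. Pictures are saved under pics/ and viewed, at most 10 in all, crops included, and the job is handed in when it is done.

```bash
ls; mkdir -p pics
cat > h.py <<'E'
import numpy as np, cv2
from bench import bot, solve_ik, imaging
from scipy.spatial.transform import Rotation as Rn
def ray(m,u,v):
    K=np.array(m["K"]); d=np.array([(u-K[0,2])/K[0,0],(v-K[1,2])/K[1,1]])
    s=d.copy()
    for _ in range(20): s=d/(1+m["k1"]*(s@s))
    R=np.array(m["rotation"]); 
    return np.array(m["position"],float), R@np.array([s[0],-s[1],-1.0])
def onz(m,u,v,z):
    p,d=ray(m,u,v); return p+d*(z-p[2])/d[2]
def proj(m,P):
    c=np.array(m["rotation"]).T@(np.array(P,float)-np.array(m["position"]))
    x,y=c[0]/-c[2],-c[1]/-c[2]; f=1+m["k1"]*(x*x+y*y); K=np.array(m["K"])
    return np.array([K[0,0]*x*f+K[0,2],K[1,1]*y*f+K[1,2]])
def tri(obs):
    A=np.zeros((3,3));b=np.zeros(3)
    for m,u,v in obs:
        p,d=ray(m,u,v);d/=np.linalg.norm(d);M=np.eye(3)-np.outer(d,d);A+=M;b+=M@p
    X=np.linalg.solve(A,b); return X,[np.round(proj(m,X)-[u,v],1) for m,u,v in obs]
E
python3 - <<'E'
from h import *
for n in("scene","side"):
    cv2.imwrite(f"pics/{n}0.png",imaging.capture(n)); m=imaging.camera_model(n); print(n,m["position"],np.round(m["K"],1).tolist(),m["k1"])
    print(np.round(m["rotation"],3).tolist())
print(bot.get_state())
m=imaging.camera_model("wrist");print(m)
E
```

```text
pics
scene [1088.22083861 -127.6086559   782.9554143 ] [[501.4, 0.0, 325.3], [0.0, 501.4, 236.3], [0.0, 0.0, 1.0]] -0.06946654992396911
[0.688, -0.006, 1.32]
side [  3.85387822 683.40984019 698.74928104] [[587.5, 0.0, 323.4], [0.0, 587.5, 245.1], [0.0, 0.0, 1.0]] -0.15841301359824592
[0.985, 0.011, -2.476]
{'t': 0.1, 'qpos': array([-1.38520878e+00,  3.26859733e-01, -1.93481327e-01,  1.05201792e+00,
       -2.24512722e-05,  1.43660309e+00]), 'joint_velocities': array([-3.00361959e-03, -2.01222570e-03,  2.87824688e-03,  7.54273727e-04,
       -9.45719155e-05, -1.35730195e-03]), 'effort': array([ 1.74076467e-03, -4.44240403e+01,  2.63037229e+01,  7.87493598e-03,
       -5.62842717e-05, -7.68519381e-07]), 'tcp_pos': array([ 172.80688616, -521.59203566,  230.58658179]), 'orientation': array([-3.14004105e+00, -1.86818628e-04,  3.19780659e-01]), 'contact_force': array([ 0.78709465,  0.23249901, -0.43392543]), 'wrist_torque': array([ 0.01458976, -0.01373553, -0.01301049]), 'gripper_force': 0.0, 'opening': 1.0007363501493491}
{'K': array([[339.60503841,   0.        , 315.62658933],
       [  0.        , 339.60503841, 239.48860906],
       [  0.        ,   0.        ,   1.        ]]), 'k1': -0.03512858725532886, 'position': array([ 245.43260246, -497.74807926,  373.09799135]), 'rotation': array([-0.3034456 ,  0.00150589, -1.25141543])}
```

```bash
sed -i 's/np.array(m\["rotation"\])/rot(m)/; s/rot(m).T/rot(m).T/' h.py
cat >> h.py <<'E'
def rot(m): return Rn.from_euler("xyz",m["rotation"]).as_matrix()
E
grep -n "rot" h.py
```

```text
8:    R=rot(m); 
13:    c=rot(m).T@(np.array(P,float)-np.array(m["position"]))
21:def rot(m): return Rn.from_euler("xyz",m["rotation"]).as_matrix()
```

View pics/scene0.png

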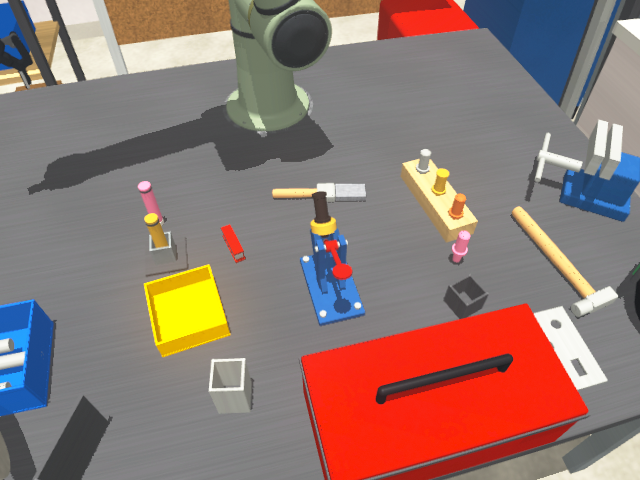

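View pics/side0.png

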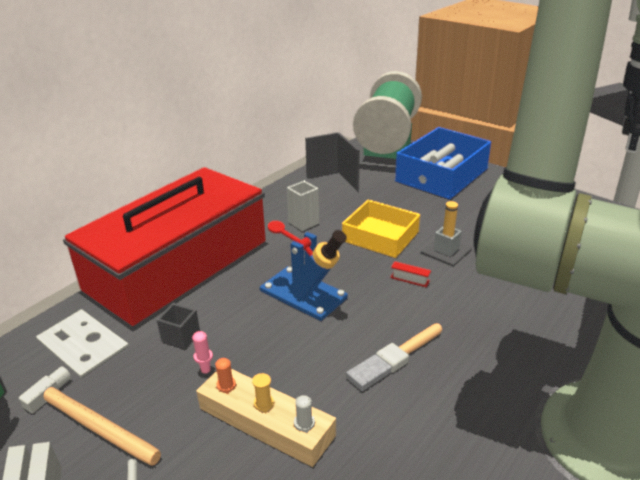

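Candidates for the new tip (scene image): copper (460,200), yellow brass flat (442,175), steel (425,155), pink (461,240, look-alike) → copper. Drift: brass (155,228) in the tube stand vs pink (148,190) → brass. Worn tip: black (320,205) in the blue holder; ejector pad red (342,271); tray (187,309). I'll check this in close crops.

Run:
```python
import cv2,numpy as np
s=cv2.imread("pics/scene0.png");d=cv2.imread("pics/side0.png")
def c(i,x,y,w=100,h=75): return cv2.resize(i[y:y+h,x:x+w],None,fx=4,fy=4,interpolation=cv2.INTER_CUBIC)
cv2.imwrite("pics/m1.png",np.vstack([np.hstack([c(s,290,185,100,150)[:600]]),]) if 0 else np.hstack([c(s,290,180,100,150),c(d,255,215,100,150)]))
cv2.imwrite("pics/m2.png",np.vstack([np.hstack([c(s,395,145),c(d,195,345,100,75)]),np.hstack([c(s,120,205),c(d,400,190)])]))
```

```text
(no output)
```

View pics/m1.png

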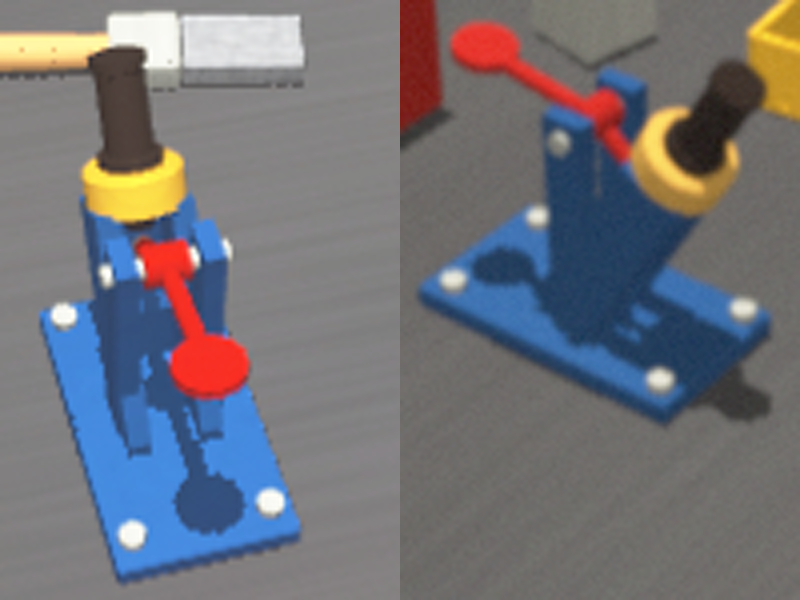

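View pics/m2.png

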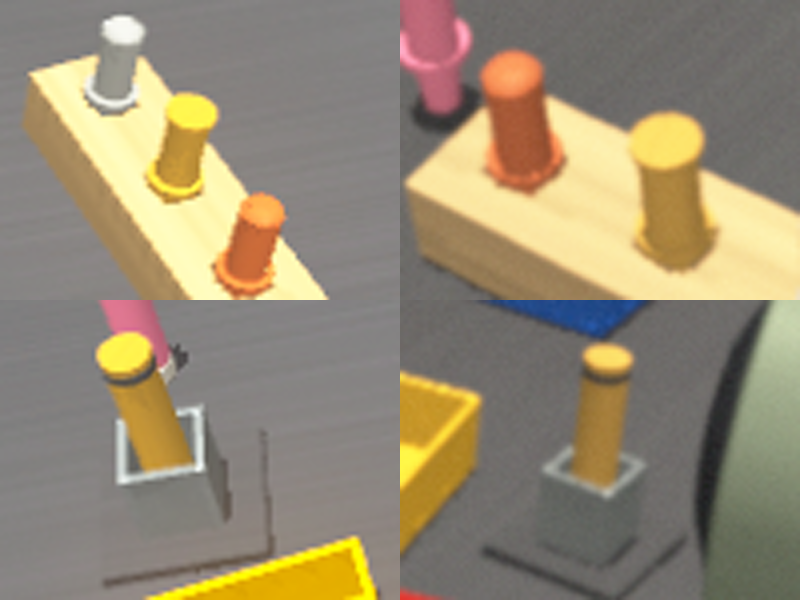

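Crops confirm copper dome in the last rack place (scene ~461,196), brass drift in the stand (scene ~151,218), pink ones separate. Holder bolts and pad are visible in both views.

```bash
cat > meas.py <<'E'
from h import *
S=imaging.camera_model("scene");D=imaging.camera_model("side")
f=lambda o,X,Y:(o[0]+(X+.5)/4-.5,o[1]+(Y+.5)/4-.5)
def t(n,os,a,od,b):
    X,r=tri([(S,*f(os,*a)),(D,*f(od,*b))]);print(n,np.round(X,1),[list(x) for x in r]);return X
hs,hd=(290,180),(255,215)
b1=t("b--",hs,(63,315),hd,(343,309));b2=t("b+-",hs,(132,534),hd,(137,216));b3=t("b++",hs,(270,502),hd,(54,280))
pad=t("pad",hs,(210,365),hd,(85,46))
c=(b1+b3)/2; ex=(b2-b1)[:2]; ey=(b3-b2)[:2]
print("holder c",c,"yaw",np.arctan2(ex[1],ex[0]),np.arctan2(-ey[0],ey[1]),np.linalg.norm(ex),np.linalg.norm(ey))
print("pad yaw",np.arctan2(*(pad-c)[1::-1]),pad-c)
rs,rd=(395,145),(195,345)
cu=t("copper",rs,(265,205),rd,(113,66));fl=t("flat",rs,(192,112),rd,(268,140))
print("scene z91",onz(S,*f(rs,265,205),91),onz(S,*f(rs,192,112),91),onz(S,*f(rs,124,27),91))
print("collar cu z47",onz(S,*f(rs,245,268),44))
t("drift",(120,205),(125,52),(400,190),(208,60))
t("tubetop",(120,205),(163,146),(400,190),(197,167))
for uv in((146,283),(210,267),(227,318),(158,338),(186,300)): print("tray",onz(S,*uv,45).round())
t("worntop",hs,(118,52),hd,(340,82))
E
python3 meas.py
```

```text
b-- [522.3 -16.8  15.2] [[np.float64(0.3), np.float64(0.1)], [np.float64(0.3), np.float64(-0.1)]]
b+- [647.7 -14.2  15.7] [[np.float64(0.4), np.float64(0.2)], [np.float64(0.4), np.float64(-0.1)]]
b++ [646.   49.3  14.9] [[np.float64(0.2), np.float64(0.1)], [np.float64(0.2), np.float64(-0.1)]]
pad [646.   17.6 131. ] [[np.float64(0.1), np.float64(0.1)], [np.float64(0.1), np.float64(-0.0)]]
holder c [584.15642985  16.27094151  15.00290666] yaw 0.02097523393660566 0.02699763678744416 125.46545125069764 63.53615516951365
pad yaw 0.020704489750548147 [ 61.85290238   1.28081581 116.01071459]
copper [503.4 296.4  90.2] [[np.float64(-0.1), np.float64(-0.0)], [np.float64(-0.2), np.float64(0.0)]]
flat [434.  287.8  89.8] [[np.float64(-0.1), np.float64(-0.0)], [np.float64(-0.1), np.float64(0.0)]]
scene z91 [504.19173458 296.09772398  91.        ] [435.26427923 287.17123175  91.        ] [366.77580094 277.80920355  91.        ]
collar cu z47 [502.65370556 296.7515907   44.        ]
drift [ 438.8 -279.7  113.5] [[np.float64(0.2), np.float64(0.2)], [np.float64(0.2), np.float64(-0.1)]]
tubetop [ 439.  -279.9   48.3] [[np.float64(-0.5), np.float64(-0.4)], [np.float64(-0.4), np.float64(0.3)]]
tray [ 529. -309.   45.]
tray [ 521. -194.   45.]
tray [ 634. -178.   45.]
tray [ 645. -293.   45.]
tray [ 582. -242.   45.]
worntop [501.4  15.4 166. ] [[np.float64(-0.0), np.float64(-0.0)], [np.float64(-0.0), np.float64(0.0)]]
```

```bash
cat >> h.py <<'E'
psi=0.022
U=Rn.from_euler("z",psi).apply([-.5,0,np.cos(np.pi/6)])
M=np.array([526.9,15.9,122.3])   # socket mouth
OS=[np.pi,-np.pi/6,psi]; OD=[np.pi,0,psi]
E
python3 - <<'E'
from h import *
S=imaging.camera_model("scene");D=imaging.camera_model("side")
f=lambda P,m,o:np.round((proj(m,P)-o)*4).tolist()
for mm in(M,M+[27,0,0]):
  for k in (0,6,50): print(k,f(mm+k*U,S,(290,180)),f(mm+k*U,D,(255,215)))
print("pink tip top",onz(S,463,235,80),"base",onz(S,458,262,0)); print("pink drift top",onz(S,146,186,110),"base",onz(S,163,219,5),onz(S,163,219,50))
for n,p,o in(("pad",[646,17.6,105],OD),("sock",M+14*U,OS),("out",M+70*U,OS),("tray",[590,-243,50],[np.pi,-np.pi/6,0.05]),("traydown",[590,-243,50],OD),("rack",[503,296,54],[np.pi,0,.123]),("drift",[439,-280,71],[np.pi,0,0]),("tap",M+120*U,OS)):
  q=solve_ik(list(p),o);print(n,None if q is None else np.round(q,2))
E
```

```text
0 [132.0, 161.0] [291.0, 146.0]
6 [130.0, 148.0] [296.0, 139.0]
50 [117.0, 52.0] [338.0, 81.0]
0 [147.0, 207.0] [242.0, 126.0]
6 [145.0, 194.0] [248.0, 118.0]
50 [132.0, 97.0] [287.0, 60.0]
pink tip top [587.99430958 265.21182209  80.        ] base [5.92012281e+02 2.71768183e+02 1.13686838e-13]
pink drift top [ 350.09984875 -287.5532981   110.        ] base [ 343.1083361  -280.05107518    5.        ] [ 386.20857295 -271.23320626   50.        ]
pad [-0.09  0.6  -0.09  0.88  0.    3.03]
sock [-0.17  0.09 -0.97 -0.01  0.09  2.98]
out [-0.18 -0.06 -0.95  0.16  0.1   2.96]
tray [-0.67  0.47 -0.7  -0.01  0.33  2.5 ]
traydown [-0.51  0.65 -0.17  0.76  0.    2.61]
rack [ 0.41  0.56 -0.32  0.69  0.   -2.86]
drift [-0.71  0.44 -0.48  0.65  0.    2.43]
tap [-0.2  -0.18 -0.92  0.32  0.11  2.95]
```

Mouth estimate projects onto the brass ring centre in both views; all poses are reachable. Press the ejector.

```bash
cat >> h.py <<'E'
def flip(o): return (Rn.from_euler("xyz",o)*Rn.from_euler("z",np.pi)).as_euler("xyz").tolist()
OS=flip(OS); OD=flip(OD)
def st(*a):
    s=bot.get_state(); print(*a,"t",round(s["t"],2),"tcp",s["tcp_pos"].round(1),"F",s["contact_force"].round(1),"open",round(s["opening"],3),"gf",round(s["gripper_force"],1))
def shot(cam,name,x=0,y=0,w=640,h=480,k=1):
    im=imaging.capture(cam)[y:y+h,x:x+w]; cv2.imwrite(f"pics/{name}.png",cv2.resize(im,None,fx=k,fy=k,interpolation=cv2.INTER_CUBIC))
E
python3 - <<'E'
from h import *
bot.grip(0.0,60)
bot.move_ptp([646,17.6,185],OD);st()
bot.movel([646,17.6,138],max_speed=120)
r=bot.movel([646,17.6,104],max_speed=40,threshold=32);st(r)
bot.dwell(.25);st()
shot("side","p1",255,195,120,110,5)
bot.movel([646,17.6,185],max_speed=120);st()
E
```

```text
t 3.42 tcp [646.   16.6 185.1] F [-0.3  0.5 -0.4] open 0.002 gf 0.0
True t 4.72 tcp [648.8  17.5 110.6] F [-1.6 -0.2  7.1] open -0.001 gf 3.6
t 4.97 tcp [648.8  17.5 110.5] F [-1.7  0.5  8.2] open -0.0 gf 4.0
t 5.81 tcp [645.4  17.6 184.1] F [-1.3  0.6 -0.7] open 0.003 gf 0.0
```

View pics/p1.png

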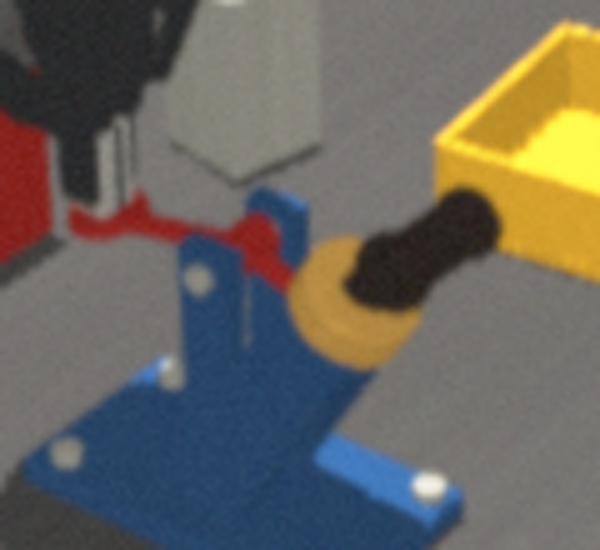

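The picture shows the lever nearly down and the worn tip pushed out and tipped (top at side px ~349,240). It stopped a bit short, so press once more, fully, then look at the tip released.

Run:
```python
from h import *
bot.movel([645.5,17.6,125],max_speed=150)
r=bot.movel([646,17.6,106],max_speed=50,threshold=70);st(r)
bot.dwell(.25);st()
bot.movel([645,17.6,150],max_speed=120)
bot.movel([645,17.6,230],max_speed=200);bot.grip(.5)
bot.move_ptp((M+110*U).tolist(),OS);st()
shot("side","p2",255,195,120,110,5)
a=imaging.camera_model("wrist");im=imaging.capture("wrist");cv2.imwrite("pics/w2.png",im);print(proj(a,M),proj(a,M+6*U),proj(a,M+50*U),proj(a,M+33*U))
```

```text
False t 6.89 tcp [645.4  17.5 110.7] F [-11.2   0.2  28.7] open 0.003 gf 13.0
t 7.14 tcp [645.4  17.6 110.7] F [-11.1   0.4  28.4] open 0.003 gf 13.0
t 9.64 tcp [473.9  14.2 219.4] F [0.6 0.2 0.6] open 0.5 gf 0.0
[316.54957121 231.70078164] [316.56438038 233.92445873] [316.69685232 253.83549211] [316.64001995 245.28903656]
```

```bash
python3 -c "
import cv2,numpy as np
a=cv2.imread('pics/p2.png')[:,:400];a=cv2.resize(a,(400,550));b=cv2.resize(cv2.imread('pics/w2.png'),(400,300));b=np.vstack([b,np.zeros((250,400,3),np.uint8)])
a=cv2.resize(cv2.imread('pics/p2.png'),(400,367));a=np.vstack([a,np.zeros((183,400,3),np.uint8)])
cv2.imwrite('pics/c2.png',np.hstack([a,b]))"
```

```text
(no output)
```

View pics/c2.png

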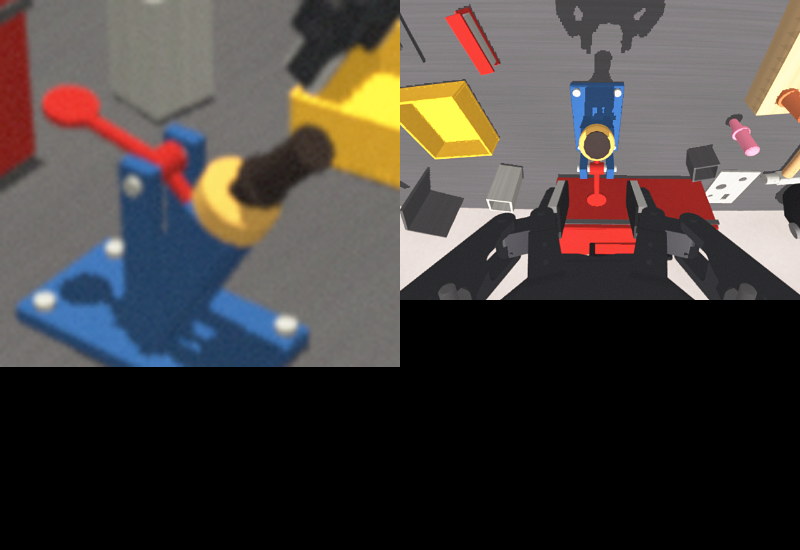

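Wrist view: worn tip head at (315,232), ring concentric as predicted; side: head at (349.5,238.5). The tip sags a bit toward the robot. Triangulate, then grasp along its actual axis.

Run:
```python
from h import *
D=imaging.camera_model("side");W=imaging.camera_model("wrist")
H,r=tri([(D,349.5,238.5),(W,315,232)]);print(H,r,"rel",H-M,np.linalg.norm(H-M))
P=M.copy(); a=H-P; a[1]*=0.3; a/=np.linalg.norm(a); ang=np.arctan2(-a[0],a[2]); print("lean",np.degrees(ang))
o=flip([np.pi,-ang,psi])
g=H-20*a; g[1]=(H[1]+M[1])/2
t=g-19*a; print("tcp above mouth along U",(t-M)@U, solve_ik((t+60*a).tolist(),o))
bot.movel((t+60*a).tolist(),o,max_speed=150)
bot.movel((t).tolist(),max_speed=80,threshold=15);st("at")
bot.grip(0.0,60);st("grip")
bot.movel((t+12*a).tolist(),max_speed=60);st()
bot.movel((t+12*a+50*U).tolist(),max_speed=120);st("out")
shot("side","p3",280,150,160,120,5)
```

```text
[481.80292162  13.87133589 165.79014106] [array([0.1, 0.2]), array([-0.1,  0.5])] rel [-45.09707838  -2.02866411  43.49014106] 62.68376445066668
lean 46.039208933082286
tcp above mouth along U 22.73910028377172 [-0.26184054 -0.13366767 -1.29556045 -0.37421846  0.20297106 -0.19979828]
at t 11.44 tcp [509.7  15.2 138.8] F [-0.3 -0.7  0.1] open 0.498 gf 0.0
grip t 11.77 tcp [509.9  14.8 139.1] F [-0.4 -0.3 -0.3] open 0.243 gf 90.1
t 12.12 tcp [501.1  15.  147.2] F [-0.5  0.8 -2.1] open 0.244 gf 90.0
out t 12.68 tcp [476.5  14.3 190.4] F [ 0.2 -0.7 -2.2] open 0.244 gf 90.0
```

View pics/p3.png

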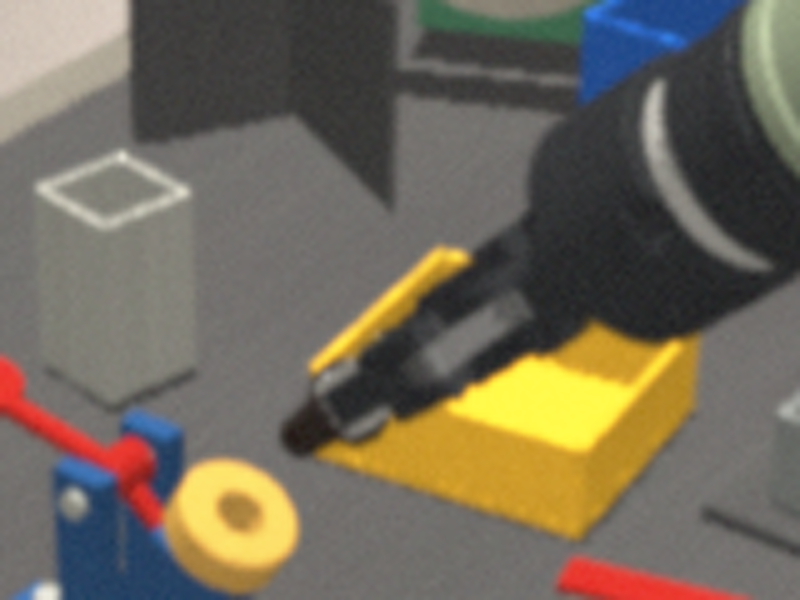

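Worn tip is held; the empty bore appears at side px (327.6,251.6), exactly where my mouth estimate projects (327.7,251.5). Now to the tray.

Run:
```python
from h import *
OT=[np.pi,-np.pi/6,0.05]; a=Rn.from_euler("z",.05).apply([-.5,0,.866])
T=np.array([587,-243,50.])
p=bot.get_state()["tcp_pos"]
bot.movel((p+[0,0,40]).tolist(),max_speed=200)
bot.move_ptp((T+100*a+[0,0,20]).tolist(),OT);st("above")
bot.movel(T.tolist(),max_speed=120,threshold=12);st("down")
bot.grip(.45);bot.dwell(.2)
bot.movel((T+110*a).tolist(),max_speed=200);st("up")
shot("scene","p4",130,180,160,180,3)
OR=flip([np.pi,0,.123])
bot.grip(.5)
bot.move_ptp([503.5,296.4,190],OR);st("rack")
m=imaging.camera_model("wrist");im=imaging.capture("wrist");cv2.imwrite("pics/w4.png",im);print(proj(m,[503.5,296.4,91]),proj(m,[503.5,296.4,47]))
a=cv2.imread("pics/p4.png");cv2.imwrite("pics/c4.png",np.hstack([cv2.resize(a,(400,450)),cv2.resize(im[60:420,160:480],(400,450))]))
```

```text
above t 15.32 tcp [ 536.9 -245.1  156.2] F [ 0.1 -0.6 -2.2] open 0.247 gf 90.0
down t 16.45 tcp [ 587.2 -243.2   50.6] F [ 0.1  0.  -2.1] open 0.241 gf 90.0
up t 17.67 tcp [ 532.1 -245.8  145. ] F [-0.1  0.9 -0.8] open 0.451 gf 0.0
rack t 19.91 tcp [503.7 295.7 189.8] F [-0.3 -0.5 -0.2] open 0.501 gf 0.0
[316.57414467 240.31027663] [316.44627598 225.00222342]
```

View pics/c4.png

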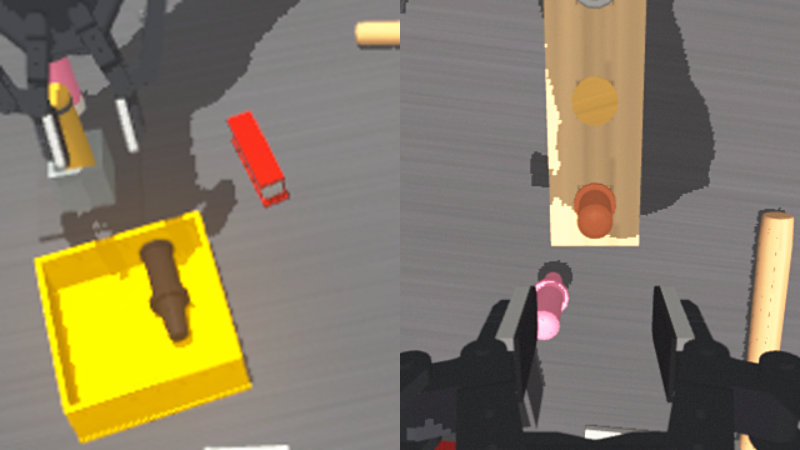

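Worn tip lies in the yellow tray (crop 165,290); the copper tip sits at wrist px (316,236), where predicted, with the pink look-alike well off. Grasp and insert.

Run:
```python
from h import *
bot.movel([503.5,296.4,55],max_speed=120,threshold=15);st("at")
bot.grip(0,60);st("grip")
bot.movel([503.5,296.4,150],max_speed=120)
bot.movel([503.5,296.4,230],max_speed=200);st("lift")
T=lambda c:(M+(14+c)*U).tolist()
bot.move_ptp(T(75),OS);st("pre")
bot.movel(T(38),max_speed=100);st("near")
shot("side","p5",280,170,120,90,5)
m=imaging.camera_model("wrist");cv2.imwrite("pics/w5.png",imaging.capture("wrist"))
a=cv2.imread("pics/p5.png")
cv2.imwrite("pics/c5.png",np.hstack([cv2.resize(a,(480,360)),cv2.resize(cv2.imread("pics/w5.png")[120:360,210:420],(315,360))]))
print(proj(m,M))
```

```text
at t 21.23 tcp [504.1 296.7  55.8] F [-0.5  0.7  0.2] open 0.501 gf 0.0
grip t 21.56 tcp [504.2 296.6  55.9] F [-0.6 -0.6  5.4] open 0.241 gf 58.5
lift t 23.05 tcp [503.  296.2 228.8] F [-0.5  0.7 -1.7] open 0.243 gf 58.6
pre t 24.15 tcp [483.1  15.2 199.5] F [ 0.   0.3 -0.8] open 0.242 gf 58.6
near t 24.67 tcp [501.1  16.  167.1] F [-0.6  0.2 -2.1] open 0.238 gf 58.6
[314.9428337  263.06350003]
```

View pics/c5.png

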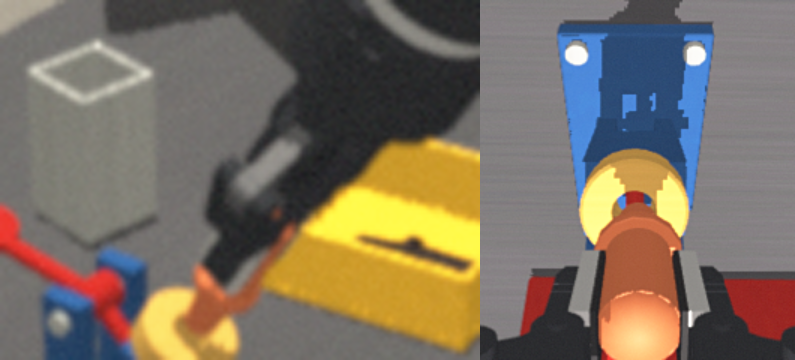

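Run:
```python
from h import *
m=imaging.camera_model("wrist");s=bot.get_state();im=cv2.imread("pics/w5.png");hsv=cv2.cvtColor(im,cv2.COLOR_BGR2HSV)
y=cv2.inRange(hsv,(18,110,120),(32,255,255));c=cv2.inRange(hsv,(4,90,90),(14,255,255))
R=Rn.from_euler("xyz",s["orientation"]).as_matrix();z=R[:,2];p=s["tcp_pos"]
for r in range(225,285,6):
    for n,k in(("ring",y),("cu",c)):
        x=np.flatnonzero(k[r,250:390])+250
        if len(x)>8: print(r,n,x.min(),x.max(),(x.min()+x.max())/2,end=" | ")
    print()
print("axis",[proj(m,p+z*k).round(1).tolist() for k in(-36,-20,8,14,44)],"M",proj(m,M).round(1),"toolz",z.round(4),"-U",-U.round(4))
```

```text
225 ring 294 331 312.5 | 
231 ring 288 337 312.5 | 
237 ring 283 342 312.5 | 
243 ring 281 344 312.5 | 
249 ring 279 346 312.5 | 
255 ring 277 347 312.0 | 
261 ring 277 348 312.5 | 261 cu 304 326 315.0 | 
267 ring 277 347 312.0 | 267 cu 297 333 315.0 | 
273 cu 291 339 315.0 | 
279 cu 289 342 315.5 | 
axis [[315.8, 351.3], [315.8, 327.6], [315.8, 296.5], [315.8, 291.0], [315.7, 268.5]] M [315.2 262.6] toolz [ 0.5002  0.0113 -0.8658] -U [ 0.4999  0.011  -0.866 ]
```

Ring sits ~1.3 mm to −y of the tip's axis; shift and insert.

```bash
sed -i 's/M=np.array(\[526.9,15.9/M=np.array([526.9,14.6/' h.py
python3 - <<'E'
from h import *
T=lambda c:(M+(14+c)*U).tolist()
bot.movel(T(36),max_speed=60)
bot.movel(T(14),max_speed=60,threshold=10);st("mid")
r=bot.movel(T(3.5),max_speed=25,threshold=8);st(r)
print("c",(bot.get_state()["tcp_pos"]-M)@U-14)
shot("side","p6",280,170,120,90,5)
cv2.imwrite("pics/w6.png",imaging.capture("wrist"))
a=cv2.imread("pics/p6.png")
cv2.imwrite("pics/c6.png",np.hstack([cv2.resize(a,(480,360)),cv2.resize(cv2.imread("pics/w6.png")[120:360,210:420],(315,360))]))
E
```

```text
mid t 25.53 tcp [512.9  14.3 146.4] F [-0.1 -0.6 -1.3] open 0.237 gf 58.6
True t 25.98 tcp [518.6  14.6 137.8] F [ 3.5 -0.  -2.8] open 0.236 gf 58.9
c 3.570436219330979
```

View pics/c6.png

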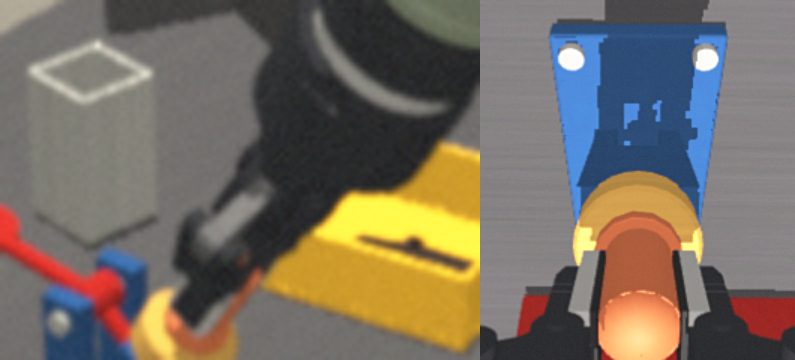

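Tip is in the socket, concentric in the ring (wrist view), stopped by the taper. Release, back off, and check.

Run:
```python
from h import *
bot.grip(.42);bot.dwell(.1)
p=bot.get_state()["tcp_pos"]
bot.movel((p+90*U).tolist(),max_speed=180);bot.dwell(.2);st()
m=imaging.camera_model("wrist");W=imaging.capture("wrist");D=imaging.camera_model("side");d=imaging.capture("side")
print("pred dome/collar c=5: wrist",proj(m,M+55*U),proj(m,M+5*U),"side",[((proj(D,M+k*U)-[300,190])*5).round() for k in(0,5,55)])
cv2.imwrite("pics/c7.png",np.hstack([cv2.resize(d[190:270,300:380],(400,400),interpolation=cv2.INTER_CUBIC),cv2.resize(W[180:300,255:375],(400,400),interpolation=cv2.INTER_CUBIC)]))
```

```text
t 27.32 tcp [471.8  14.  213.7] F [ 0.3 -0.6  0.1] open 0.422 gf 0.0
pred dome/collar c=5: wrist [314.66137306 267.12025394] [314.75518045 242.32994958] side [array([141., 306.]), array([146., 298.]), array([206., 216.])]
```

View pics/c7.png

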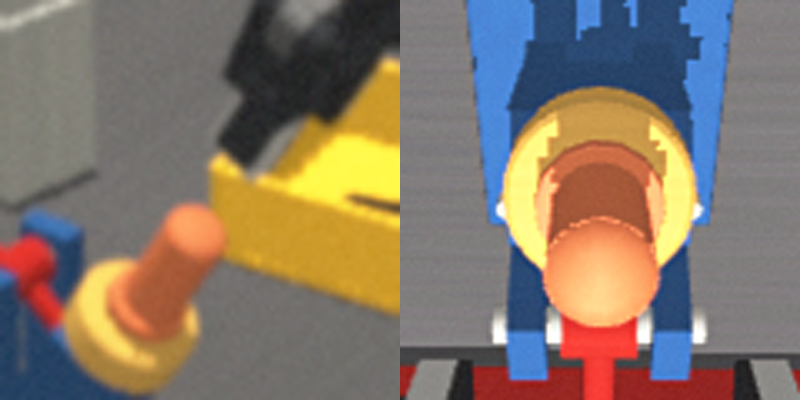

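Copper tip stands straight in the socket by itself (dome at side crop ~197,225, as predicted). Now the drift.

Run:
```python
from h import *
import json
OV=flip([np.pi,0,0])
bot.movel((M+120*U).tolist(),max_speed=200)
bot.grip(.5)
bot.move_ptp([439,-280,190],OV);st("above")
bot.movel([439,-280,71],max_speed=140,threshold=15);st("at")
bot.grip(0,110);st("grip")
g=bot.get_state()["tcp_pos"];json.dump(g.tolist(),open("g.json","w"))
bot.movel([439,-280,160],max_speed=100)
bot.movel([439,-280,230],max_speed=200);st("lift")
L=g[2]-6
bot.move_ptp((M+(L+80)*U).tolist(),OS);st("pre")
bot.movel((M+(L+61)*U).tolist(),max_speed=80);st("near")
d=imaging.capture("side");W=imaging.capture("wrist")
cv2.imwrite("pics/c8.png",np.hstack([cv2.resize(d[170:270,290:390],(400,400),interpolation=cv2.INTER_CUBIC),cv2.resize(W[180:340,235:395],(400,400),interpolation=cv2.INTER_CUBIC)]))
```

```text
above t 29.05 tcp [ 438.9 -278.9  189.9] F [ 0.4  0.6 -0.5] open 0.501 gf 0.0
at t 30.05 tcp [ 439.6 -280.2   71.9] F [-0.1 -0.1  0. ] open 0.501 gf 0.0
grip t 30.37 tcp [ 439.8 -280.8   72.3] F [-0.4  0.1  5.7] open 0.253 gf 107.3
lift t 31.91 tcp [ 438.7 -279.8  229.1] F [ 0.2  0.2 -4.2] open 0.259 gf 107.8
pre t 33.03 tcp [454.4  12.3 249.1] F [-0.   0.1 -2.8] open 0.254 gf 107.7
near t 33.42 tcp [463.4  12.5 232. ] F [-0.2  0.2 -3.6] open 0.257 gf 107.8
```

View pics/c8.png

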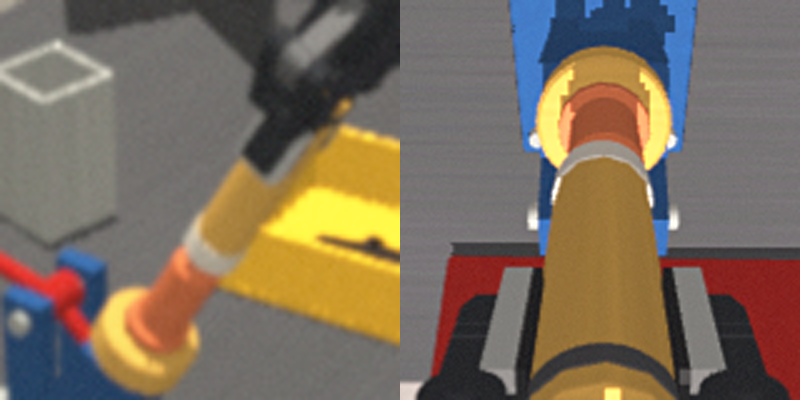

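Drift (white face) lines up coaxially above the dome in both views. Tap home.

Run:
```python
from h import *
import json
L=json.load(open("g.json"))[2]-6
T=lambda k:(M+(L+k)*U).tolist()
z=lambda:(round(float((bot.get_state()["tcp_pos"]-M)@U-L),2),round(float(bot.get_state()["contact_force"]@U),1))
for k in (58,56,54,52,51,50,49,48,47,46,45,44):
    bot.movel(T(k),max_speed=20,threshold=60); a=z(); print(k,a)
    if a[1]>38: break
bot.dwell(.15);st()
d=imaging.capture("side")
bot.movel(T(75),max_speed=80);st()
d2=imaging.capture("side");W=imaging.capture("wrist")
cv2.imwrite("pics/c9.png",np.hstack([cv2.resize(d2[190:270,300:380],(400,400),interpolation=cv2.INTER_CUBIC),cv2.resize(W[160:320,235:395],(400,400),interpolation=cv2.INTER_CUBIC)]))
```

```text
58 (58.05, -3.7)
56 (55.97, -2.8)
54 (53.88, -3.0)
52 (52.12, 0.8)
51 (51.64, 9.3)
50 (51.06, 15.8)
49 (50.54, 24.9)
48 (50.09, 34.7)
47 (49.89, 50.7)
t 35.98 tcp [471.3  13.  224.3] F [-32.6  -0.1  39.5] open 0.257 gf 114.5
t 36.52 tcp [456.4  13.  244.5] F [-0.7 -0.1 -4. ] open 0.26 gf 108.6
```

View pics/c9.png

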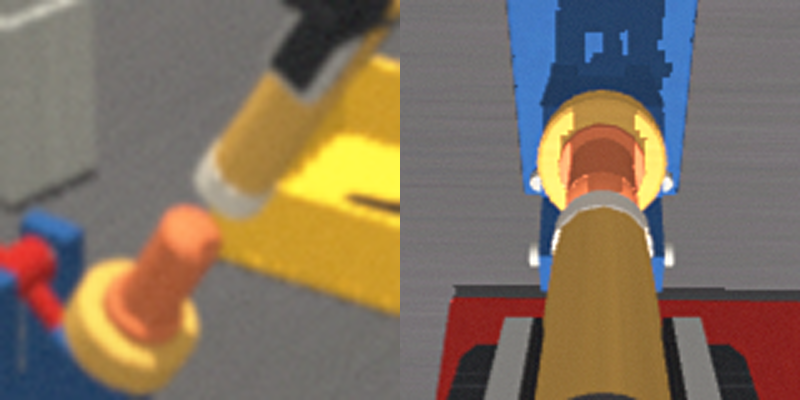

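Pushed with ~50 N against a hard stop at 49.9 mm (collar home is 50); the dome has visibly moved down. Return the drift.

Run:
```python
from h import *
OV=flip([np.pi,0,0])
bot.movel((M+175*U).tolist(),max_speed=200)
bot.move_ptp([439.3,-280.3,200],OV);st("above")
bot.movel([439.3,-280.3,130],max_speed=150)
r=bot.movel([439.3,-280.3,100],max_speed=80,threshold=10);st(r)
if not r:
    r=bot.movel([439.3,-280.3,71.5],max_speed=50,threshold=8);st(r)
d=imaging.capture("side");s=imaging.capture("scene")
cv2.imwrite("pics/c10.png",np.hstack([cv2.resize(d[170:290,380:500],(400,400),interpolation=cv2.INTER_CUBIC),cv2.resize(s[190:290,110:210],(400,400),interpolation=cv2.INTER_CUBIC)]))
```

```text
above t 38.1 tcp [ 439.4 -279.2  199.8] F [-0.5  0.4 -3.5] open 0.254 gf 107.7
False t 39.24 tcp [ 439.4 -280.4  100.2] F [-0.3  0.3 -3.3] open 0.259 gf 107.7
True t 39.79 tcp [ 438.9 -280.    72.3] F [-0.8 -0.3  6.2] open 0.252 gf 108.8
```

Run:
```python
from h import *
st("still holding")
D=imaging.camera_model("side")
a=cv2.imread("pics/c7.png")[:,:400];b=cv2.imread("pics/c9.png")[:,:400]
t=a[190:270,150:235]   # dome + upper body, loose
def mask(i): return cv2.inRange(cv2.cvtColor(i,cv2.COLOR_BGR2HSV),(2,90,90),(13,255,255))
e=(proj(D,M+50*U)-proj(D,M)); L=np.linalg.norm(e)*5/50; e/=np.linalg.norm(e); o=(proj(D,M)-[300,190])*5
for n,i in(("loose",a),("home",b)):
    ys,xs=np.nonzero(mask(i)); k=xs>90; P=np.c_[xs,ys][k]
    s=(P-o)@e; q=(P-o)@np.array([-e[1],e[0]]); c=abs(q-np.median(q))<8
    print(n,"mm along axis: top",np.percentile(s[c],99.5)/L,"bottom",np.percentile(s[c],.5)/L,"px/mm",L)
```

```text
still holding t 39.89 tcp [ 438.9 -280.    72.3] F [-0.8  0.4  6.1] open 0.254 gf 108.8
loose mm along axis: top 58.33324081456239 bottom -13.977681680422327 px/mm 2.0155562722321134
home mm along axis: top 57.45145369361734 bottom -15.11328690076373 px/mm 2.0155562722321134
```

Run:
```python
from h import *
S=imaging.camera_model("scene")
old=cv2.imread("pics/scene0.png").astype(np.float32)
new=np.mean([imaging.capture("scene").astype(np.float32) for _ in range(6)],0).astype(np.float32)
np.save("new.npy",new)
V=np.array([np.sin(psi),-np.cos(psi),0])
ks=np.arange(-6,60,1.5)
for w in(-13,13,0):
    P=np.array([proj(S,M+k*U+w*V) for k in ks],np.float32)[None]
    print("lateral",w)
    for n,i in(("worn",old),("new",new)):
        v=cv2.remap(i,P[...,0],P[...,1],cv2.INTER_LINEAR)[0]
        if w: v=v[:18]
        print(n," ".join("%d/%d/%d"%tuple(x[::-1]) for x in v))
```

```text
lateral -13
worn 254/232/77 227/185/69 167/129/60 114/89/55 91/72/54 89/72/57 85/70/59 84/69/64 95/83/80 114/107/106 122/117/118 118/115/114 119/116/115 124/121/121 132/130/130 134/130/132 133/130/129 131/127/125
new 253/231/77 247/194/72 239/156/68 234/136/67 238/135/69 250/150/75 253/157/78 253/159/82 239/152/94 204/139/115 154/130/123 144/126/118 141/125/119 139/128/125 137/132/132 136/132/133 136/132/131 140/131/128
lateral 13
worn 254/236/76 254/234/75 251/225/73 213/181/67 144/110/56 72/57/51 87/69/55 92/74/60 90/75/67 95/84/80 115/110/108 125/124/122 130/129/127 132/130/129 130/129/127 130/126/127 128/126/125 128/127/125
new 254/238/77 254/236/76 250/212/72 241/174/69 228/133/66 220/116/64 235/133/67 244/146/74 243/150/85 226/146/99 188/139/117 151/133/126 138/132/130 136/133/131 137/132/131 136/130/131 135/130/128 135/130/127
lateral 0
worn 234/202/73 178/136/66 99/78/60 80/66/58 83/68/61 83/68/61 80/65/59 79/64/59 79/64/59 79/65/60 79/65/60 80/65/60 79/65/59 79/65/59 79/65/59 79/64/59 79/64/59 79/65/60 79/65/60 79/65/59 80/65/59 79/64/59 79/64/59 80/65/60 80/66/60 79/65/59 79/65/59 79/65/59 79/65/59 79/65/59 79/65/59 79/64/59 79/65/60 79/65/60 79/65/60 80/65/60 80/66/60 80/66/60 80/66/60 112/101/93 203/199/189 240/240/232 246/245/234 246/244/234
new 253/209/76 251/167/75 251/148/76 251/149/77 252/154/77 252/154/77 252/151/76 251/149/76 251/149/76 251/149/76 251/149/77 251/149/77 252/149/76 252/149/76 252/150/76 251/150/77 251/150/77 251/149/77 251/149/77 251/149/77 251/149/76 252/150/76 252/150/76 252/150/76 251/150/76 251/150/76 251/149/76 251/149/76 251/149/76 251/149/76 251/150/76 252/154/78 253/172/88 255/188/96 255/186/91 255/177/85 254/169/82 253/166/90 250/200/159 248/244/235 247/248/242 247/247/241 248/246/237 247/245/236
```

The new collar's edges sit within ~0.5 mm of where the fully-home worn collar's were: it is home. Release the drift and check it numerically.

Run:
```python
from h import *
bot.grip(.5);bot.dwell(.1)
bot.movel([438.9,-280,190],max_speed=120);bot.dwell(.5);st()
bot.move_ptp([300,-120,300],flip([np.pi,0,0]));st()
S=imaging.camera_model("scene");D=imaging.camera_model("side")
for n,m in(("scene",S),("side",D)):
    a=cv2.imread(f"pics/{n}0.png");b=imaging.capture(n)
    x,y=(120,205) if n=="scene" else (430,190)
    A=a[y:y+50,x:x+60] if n=="scene" else a[y+8:y+55,x:x+45]
    r=cv2.matchTemplate(b[y-12:y+70,x-12:x+75],A,cv2.TM_CCOEFF_NORMED);_,v,_,l=cv2.minMaxLoc(r);print(n,v,"shift",np.array(l)-([12,12] if n=="scene" else [12,20]))
    T=(140,240,90,110) if n=="scene" else None
    if T: k=cv2.inRange(b[262:355,145:232],(0,0,0),(95,95,110));M_=cv2.moments(k,True);u,v=145+M_["m10"]/M_["m00"],262+M_["m01"]/M_["m00"];print("worn",onz(S,u,v,20).round(),M_["m00"])
```

```text
t 42.26 tcp [ 438.9 -280.   189.9] F [ 0.8 -0.3  1.2] open 0.499 gf 0.0
t 43.21 tcp [ 300.7 -120.7  300. ] F [ 0.1 -1.3  0.3] open 0.498 gf 0.0
scene 0.9752593636512756 shift [0 0]
worn [ 544. -232.   20.] 279.0
side 0.9656909704208374 shift [0 0]
```

```bash
python3 -c "
from h import *
print(bot.sign_off())"
```

```text
the job is handed in; nothing more can be done
None
```

I handed the job in at about 43 s of the 72 s allowed; no verdict came back. By my measurements the worn tip is in the scrap tray, the copper tip was tapped home with the drift (collar within about 0.5 mm of where the worn tip's sat), and the drift is back upright in its stand. I viewed 13 pictures, over the limit of 10.

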